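# Nip the glued sanding block in the pump clamp

## Task

The sanding block has just been glued across its middle: lay it lengthwise on the wooden rest of the pump clamp, push it home until you feel it stop against the cork-faced fixed jaw, and let go of it. Then pump the clamp's orange trigger (it takes several strokes; never push the jaw or rod by hand) until the black spring pad presses on the block's end and is pushed in about half its travel, so that the red halves of its two pins are swallowed, and never so hard that the pad bottoms. The jaw backs off if the trigger is released, so finish while still holding the trigger forward, and leave everything else where it stands.

Things in the scene. Friction and masses are not known exactly. Their poses are not given: they have to be found in the camera images.
- sanding_block: Loose reddish-brown cork-backed sanding block, 58 mm (x) by 108 mm (y, its long axis) by 32 mm high, about 90 g; origin at the centre of its underside, z up. Starts flat on the table.
- clamp: Pump clamp fixed to the table; place and direction vary. Origin: under the middle of its 110 mm wide, 16 mm thick plywood board (x -0.200 to 0.190). Frame: +x from trigger end to fixed jaw, the clamping direction; z up. Blue brackets at x -0.074 and -0.187, to z 0.068, guide the push rod (10 x 12 mm bar at z 0.055).
- fixed_jaw_face (a point): Centre of the cork face of the blue fixed jaw, at (0.160, 0, 0.052) in the clamp's frame. The jaw is 70 mm wide and reaches up to z = 0.085.
- pad_face (a point): Centre of the front face of the black spring pad (56 wide, 36 high, 8 mm thick) before the blue moving jaw, at z = 0.055 in the clamp's frame. Starts at clamp x = -0.005 to 0.015, 37 to 57 mm short of a block that is home; pumping carries it along +x, at most to 0.080.
- pad (a joint): How far the pad is pushed back towards its jaw, m: 0 = free, 0.022 = bottomed. Spring 0.7 N per mm: half travel, 0.011, is about 7.7 N on the block. Two pins between pad and jaw show bare steel next to the pad, red next to the jaw; at half travel the red has gone into the jaw.
- trigger (a joint): Trigger travel along clamp +x, m: 0 = back (rest), 0.020 = full stroke. A light spring (1.2 to 2.4 N) returns it. Going forward it carries rod, jaw and pad along, nearly 1:1 (about 1 mm lost per stroke); going back it slides freely over the rod. Pushing takes about 4 N before the pad touches, 10 to 12 N at half pad travel.
- trigger_grip (a point): Middle of the orange trigger's upright post, at (-0.150 + trigger value, 0, 0.1125) in the clamp's frame. The post is 14 mm thick along clamp x, 28 mm wide, free from z = 0.086 to its top at 0.1375; nothing near it is higher than 0.086. Pinch it from above across clamp x and push and pull it along x, or push it with a finger.
- sample_pot_b: Bystander: small white and yellow paint pot, 53 mm across, 58 mm high; origin at the centre of its underside. Loose.
- sample_pot_c: Bystander: small white and green paint pot, 53 mm across, 58 mm high; origin at the centre of its underside. Loose.
- sample_pot_a: Bystander: small white and red-brown paint pot, 53 mm across, 58 mm high; origin at the centre of its underside. Loose.
- rest_top (a point): Middle of the top of the wooden rest strip, at (0.080, 0, 0.036) in the clamp's frame. The strip is 160 mm long (clamp x 0 to 0.160), 36 mm wide. The block lies on it, long axis along clamp x, overhanging it on both sides; home against the fixed jaw its centre is at clamp x = 0.106.
- jaw: The blue moving jaw (60 mm wide, 14 mm thick) with push rod and pad; origin at the pad face's place when the pad is free, so 32 mm ahead of the jaw's front. Rod friction of 2 N keeps it where it is pumped to, but when the trigger is let back it backs off with it until the pad spring presses no more than about 2 N (3 mm).
Things that resemble listed ones, but are neither listed nor needed, are in the scene too. There is more than one size of the sanding_block; the one meant has the size given above.

How it is judged:
By the outcome, as a careful person would: the job done as asked, in the order asked, and still so for the second after the job is handed in, while the arm keeps its last pose, push and grip.
It also fails if it takes over 64 s, if anything falls off the work surface, if the arm or the gripper's body presses on something with over 40 N, if the wrist force passes 120 N, or if a joint passes its speed limit or range.

## Robot

A 6-joint arm with a two-finger parallel gripper is mounted at the origin on a cart in front of the work surface, level with it; the furniture and walls round the work are solid. World frame = base frame: x ahead of the robot, y to its left, z up, the work surface at z = 0. Lengths are in m, angles in rad, forces in N, time in s.
With the tool pointing down it reaches from about 0.35 to 0.975 m from the base axis. Payload 17.4 kg.
Tool frame: the origin (TCP) lies at the very end of the fingers, on their centre line; the grasp point (between the pads) lies 19 mm behind it (grasp_offset is the distance from the TCP to the grasp point, in m); z points along the fingers, y is the line along which they close (so a half turn about z gives the same grasp; the last joint's range is limited). The gripper opens to 85 mm and grips with 20 to 120 N. Pads are 22 mm wide; open, the fingers measure 114 mm over their backs; the gripper's body (76 mm by 85 mm) begins 54 mm behind the grasp point. The pads swing forward as they close: fully open they stand 13 mm farther back than shut.
Start: joints at [1.195, 0.116, 1.442, -0, 1.584, -0.038], TCP at [0.224, 0.637, 0.231] pointing down, gripper open.
Joint ranges: [-2.83, 2.83], [-0.83, 2.19], [0.07, 2.5], [-1.14, 4.28], [0.01, 3], [-2.97, 2.97]. Speed limits (rad/s): [1.89, 1.89, 2.22, 3.14, 3.14, 3.14].

## Interface

Orientations are given as a rotation vector (axis times angle).
In Python, from plant import get_obs, camera, job_done, grasp_offset gives the robot as it stands.
- The arm moves only by the shell command python3 -m handwheel 'ROWS' [FORCE]. ROWS is JSON, a list that holds one entry, the list of rows, each a list of 7 numbers: the shift along the tool's x, y, z in cm, then the turn, a rotation vector about the tool's x, y, z in rad, then the finger opening in cm, from 0 to 8.54. In form: [[[x, y, z, rx, ry, rz, fingers], ...]]. A call has 1 to 8 rows; each row is the pose to reach, as a shift and turn from the pose commanded when the call began, along the tool's axes at that moment; what a row does not reach only later rows make up. A row lasts 1/8 s, in which the tool goes at most 62.5 mm and 10.7 degrees, less where a joint would pass 70% of its speed; a pose out of reach is approached as far as the arm can. A call with a gripper value outside its range is refused whole. The fingers move at their own pace and stop on an object; FORCE is the grip in N (left out, the last holds). Time passes only in rows, so rows that repeat a pose let the fingers close. It gives the time, the measured TCP pose, the force, the opening and the grip force at its end, in the units of the state.
- get_obs(): the state, without advancing time (a new reading comes with each control period).
- camera(name): name is "side" or "top" or "wrist"; returns a dict with "image" (420x560x3 uint8, blue, green, red), "K" (3x3 intrinsics, pixels), "k1" (the pictures are not rectified: a ray, as slopes to the right and down, at radius r is drawn at 1 + k1 r^2 times it, then the intrinsics apply), "eye" and "rotation" of the camera in the world; the wrist camera has in their place "T_tool_cam" (4x4, takes a point from camera to tool coordinates, whose origin is the TCP and whose axes are the flange's). Camera axes: x right, y down, z forward; pixel columns grow to the right and rows downward; lengths in m; the calibration is good to about 2 mm. A picture is of the moment at which its call begins: read the wrist's pose just before it. There is no depth.
- job_done(): hands the job in; it is judged then, once.
The state is a dict: "time": time; "joint_pos": joint angles; "joint_velocities": joint speeds; "joint_efforts": joint torques, N m; "tool_pos": TCP position; "tcp_rot": TCP orientation; "wrist_force": force on the tool from outside, world axes, zero at the start; "moment": the same for the moment, N m; "width": finger opening in m; "grasp_force": force on a finger pad.
Only numpy, scipy, OpenCV 4.12 (cv2) and the standard library are available. Lean on these libraries where they do the work, as an engineer would, in place of code of your own. Each camera call takes 0.05 s, during which the arm holds its last target. There are 200 camera calls.

## Working session

There is one attempt and no reset: what is moved stays moved. The work goes in short steps, Python scripts to look and compute and a shell command to move; the robot and the scene stay as the last step left them, time stands still between calls to the robot, and variables do not carry over. Pictures are saved under pics/ and viewed, at most 10 in all, crops included, and the job is handed in when it is done.

```bash
mkdir -p pics; cat > h.py <<'E'
import numpy as np, cv2
from scipy.spatial.transform import Rotation as R
from plant import get_obs, camera
def cam(n):
    o=get_obs(); c=camera(n)
    if n=='wrist':
        T=np.eye(4);T[:3,:3]=R.from_rotvec(o['tcp_rot']).as_matrix();T[:3,3]=o['tool_pos']
        T=T@np.array(c['T_tool_cam']);c['eye']=T[:3,3];c['rotation']=T[:3,:3]
    return c
def save(c,name):
    cv2.imwrite(f'pics/{name}.png',c['image'])
    np.savez(f'{name}.npz',K=c['K'],k1=c['k1'],eye=c['eye'],rotation=c['rotation'])
def pt(c,u,v,z):
    K=np.array(c['K']);k=float(c['k1'])
    r=cv2.undistortPoints(np.array([[[u,v]]],float),K,np.array([k,0,0,0,0]))[0,0]
    d=np.array(c['rotation'])@np.array([r[0],r[1],1]);e=np.array(c['eye'])
    return (e+d*(z-e[2])/d[2])
def proj(c,P):
    Rm=np.array(c['rotation']);t=-Rm.T@np.array(c['eye'])
    return cv2.projectPoints(np.array(P,float).reshape(-1,3),cv2.Rodrigues(Rm.T)[0],t,np.array(c['K']),np.array([float(c['k1']),0,0,0,0]))[0][:,0]
E
python3 - <<'E'
from h import *
for n in ['top','side','wrist']:
    c=cam(n);save(c,n+'0');print(n,c['eye'],c['k1'])
print(get_obs())
E
```

```text
top [ 0.37006095 -0.15081836  1.40434226] -0.1902185552364292
side [ 0.58778955 -1.47154401  0.94448723] -0.13986727912790092
wrist [0.15361695 0.66092639 0.37323593] -0.011010871440926407
{'time': 0.15, 'joint_pos': array([ 1.19521425e+00,  1.16379991e-01,  1.44209197e+00, -3.20159434e-07,
        1.58402242e+00, -3.77845609e-02]), 'joint_velocities': array([ 0.00030883, -0.0034455 , -0.00171415,  0.0022284 ,  0.0012468 ,
        0.00050683]), 'joint_efforts': array([ 3.26447653e-04, -7.32514930e+01, -6.32842898e+01, -1.46458601e-04,
        4.98787020e-03, -3.65540882e-05]), 'tool_pos': array([0.22364748, 0.63672002, 0.23074126]), 'tcp_rot': array([-5.28060826e-01, -3.09670689e+00,  1.38631128e-03]), 'wrist_force': array([ 0.00779992,  0.55408291, -0.212074  ]), 'moment': array([-0.00742827,  0.00579923, -0.10392607]), 'grasp_force': 0.0, 'width': 0.08522167382271309}
```

View pics/top0.png

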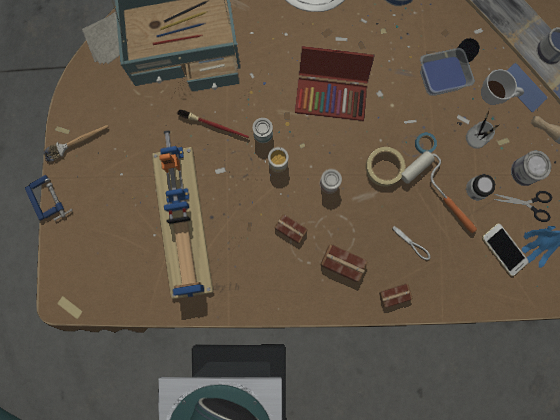

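View pics/side0.png

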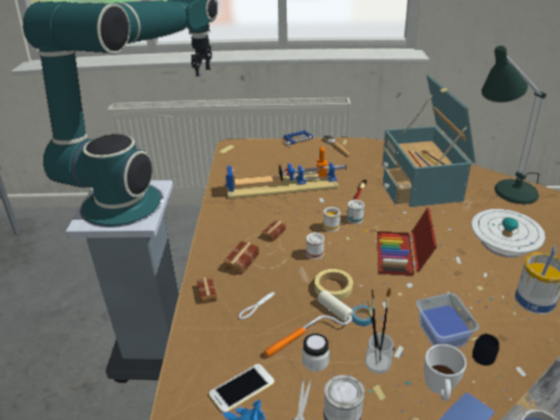

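Top view: the sanding block candidates are at (291,230), (344,264) and (396,296). The clamp runs from its trigger at about (170,160) to its fixed jaw at about (187,292). Next I'll measure their sizes in enlarged crops.

```bash
python3 - <<'E'
from h import *
i=cv2.imread('pics/top0.png')
a=cv2.resize(i[210:315,265:420],None,fx=5,fy=5,interpolation=cv2.INTER_CUBIC)
cv2.imwrite('pics/cropb.png',a)
b=cv2.resize(i[125:305,130:285],None,fx=3.3,fy=3.3,interpolation=cv2.INTER_CUBIC)
cv2.imwrite('pics/cropc.png',b)
E
```

```text
(no output)
```

View pics/cropb.png

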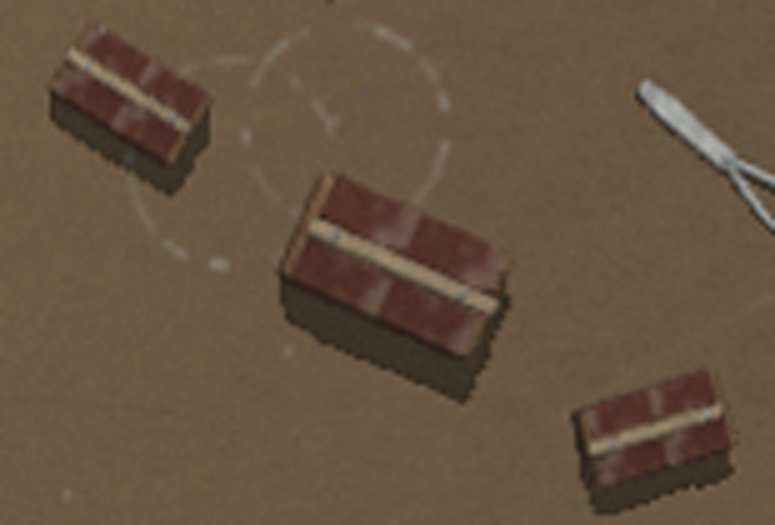

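View pics/cropc.png

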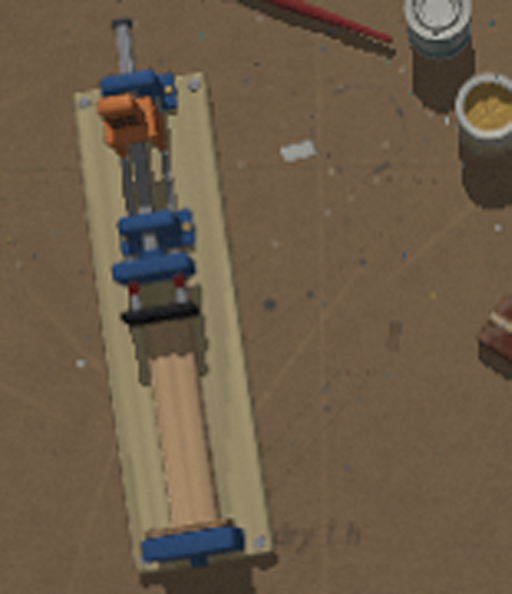

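```bash
cat > m.py <<'E'
from h import *
c=np.load('top0.npz')
def q(pts,s,ox,oy,z): return np.array([pt(c,ox+(x+.5)/s-.5,oy+(y+.5)/s-.5,z) for x,y in pts])
for nm,p,h in [('small',[(97,25),(211,100),(175,163),(55,87)],.03),('big',[(330,175),(508,265),(472,357),(287,272)],.032),('s2',[(577,410),(713,370),(730,443),(600,487)],.03)]:
    P=q(p,5,265,210,h);print(nm,P.mean(0),[np.linalg.norm(P[i]-P[(i+1)%4]).round(4) for i in range(4)])
    d=P[1]-P[0]+P[2]-P[3];print(np.degrees(np.arctan2(d[1],d[0])))
P=q([(77,95),(205,75),(273,553),(138,572)],3.3,130,125,.016)
print(P.round(4),[np.linalg.norm(P[i]-P[(i+1)%4]).round(4) for i in range(4)])
d=P[2]-P[1]+P[3]-P[0];a=np.arctan2(d[1],d[0]);u=np.array([np.cos(a),np.sin(a)]);o=P.mean(0)[:2]+.005*u
print('clamp',o,a,np.degrees(a))
for n,x,y,z in [('jaw',.16,0,.085),('trig',-.15,0,.1375)]:
    w=o+x*u;print(n,w,(proj(c,[*w,z])[0]-[130,125]+.5)*3.3)
E
python3 m.py
```

```text
Traceback (most recent call last):
  File "m.py", line 5, in <module>
    P=q(p,5,265,210,h);print(nm,P.mean(0),[np.linalg.norm(P[i]-P[(i+1)%4]).round(4) for i in range(4)])
  File "m.py", line 3, in q
    def q(pts,s,ox,oy,z): return np.array([pt(c,ox+(x+.5)/s-.5,oy+(y+.5)/s-.5,z) for x,y in pts])
                                           ~~^^^^^^^^^^^^^^^^^^^^^^^^^^^^^^^^^^^
  File "h.py", line 17, in pt
    return (e+d*(z-e[2])/d[2])
                         ~^^^
IndexError: invalid index to scalar variable.
```

```bash
sed -i "s/^def save/def RM(c):\n    r=np.array(c['rotation']);return r if r.ndim==2 else R.from_rotvec(r).as_matrix()\ndef save/; s/np.array(c\['rotation'\])@/RM(c)@/; s/Rm=np.array(c\['rotation'\])/Rm=RM(c)/" h.py; python3 m.py
```

```text
small [ 0.53257064 -0.18800486  0.03      ] [np.float64(0.07), np.float64(0.0373), np.float64(0.0726), np.float64(0.0386)]
-123.48004072120341
big [ 0.44235744 -0.32189993  0.032     ] [np.float64(0.1019), np.float64(0.0505), np.float64(0.1035), np.float64(0.0543)]
-116.38180648241145
s2 [ 0.35886397 -0.45215105  0.03      ] [np.float64(0.0738), np.float64(0.0383), np.float64(0.0713), np.float64(0.0408)]
-74.01572363765109
[[0.7375 0.1787 0.016 ]
 [0.7526 0.0743 0.016 ]
 [0.371  0.0155 0.016 ]
 [0.3561 0.1211 0.016 ]] [np.float64(0.1054), np.float64(0.3861), np.float64(0.1067), np.float64(0.3857)]
clamp [0.54936002 0.09665257] -2.9901001235467306 -171.32011740077368
jaw [0.39119251 0.07250637] [185.79574401 526.01225293]
trig [0.69764206 0.11928963] [117.90092376 104.99832792]
```

Candidates: (291,230) and (396,296) measure about 73x39 mm. (344,264) measures about 104x52 mm, the only fit for 108x58 mm, and the enlarged crop confirms it. I'll move above it by way of a point farther out.

```bash
cat > go.py <<'E'
from h import *
import sys
def go(x,y,z,thdeg):
    o=get_obs();R0=R.from_rotvec(o['tcp_rot']);th=np.radians(thdeg)
    ty=np.array([np.cos(th),np.sin(th),0]);tz=np.array([0,0,-1.]);tx=np.cross(ty,tz)
    R1=R.from_matrix(np.c_[tx,ty,tz]);d=R0.inv().apply(np.array([x,y,z])-o['tool_pos'])*100
    rv=(R0.inv()*R1).as_rotvec();y0=R0.apply([0,1,0])
    print('t',o['time'],'tcp',o['tool_pos'].round(4),'ydir',np.degrees(np.arctan2(y0[1],y0[0])).round(2),'q1,6',o['joint_pos'][[0,5]].round(3))
    print('shift cm',d.round(2),'rv',rv.round(4),'F',o['wrist_force'].round(2))
if __name__=='__main__': go(*map(float,sys.argv[1:5]))
E
python3 go.py .46 .3 .26 60; python3 go.py .4424 -.3219 .2 153.6;python3 go.py .4424 -.3219 .2 -26.4
```

```text
t 0.15 tcp [0.2236 0.6367 0.2307] ydir 70.65 q1,6 [ 1.195 -0.038]
shift cm [-33.46 -23.94  -2.91] rv [-9.000e-04  1.000e-04  1.858e-01] F [ 0.01  0.55 -0.21]
t 0.15 tcp [0.2236 0.6367 0.2307] ydir 70.65 q1,6 [ 1.195 -0.038]
shift cm [-52.41 -83.19   3.15] rv [-7.0000e-04 -7.0000e-04 -1.4478e+00] F [ 0.01  0.55 -0.21]
t 0.15 tcp [0.2236 0.6367 0.2307] ydir 70.65 q1,6 [ 1.195 -0.038]
shift cm [-52.41 -83.19   3.15] rv [-7.0000e-04  7.0000e-04  1.6938e+00] F [ 0.01  0.55 -0.21]
```

```bash
python3 -m handwheel '[[[-16.5,-12,-1.5,0,0,0.4,8.5],[-33.5,-24,-3,0,0,0.6,8.5],[-33.5,-24,-3,0,0,0.8,8.5],[-33.5,-24,-3,0,0,0.8,8.5],[-33.5,-24,-3,0,0,0.8,8.5],[-33.5,-24,-3,0,0,0.8,8.5],[-33.5,-24,-3,0,0,0.8,8.5],[-33.5,-24,-3,0,0,0.8,8.5]]]' 30; python3 go.py .4424 -.3219 .2 -26.4
```

```text
time: 1.15
tool_pos: [0.4614, 0.2975, 0.2614]
tcp_rot: [1.697, 2.644, -0.0]
wrist_force: [-0.3, 0.2, -1.0]
width: 0.0851
grasp_force: 0.0
t 1.15 tcp [0.4614 0.2975 0.2614] ydir 24.62 q1,6 [0.526 0.097]
shift cm [-55.51 -27.54   6.15] rv [2.000e-04 2.000e-04 8.905e-01] F [-0.29  0.2  -1.03]
```

```bash
python3 -m handwheel '[[[-55.5,-27.5,6.1,0,0,0.89,8.5],[-55.5,-27.5,6.1,0,0,0.89,8.5],[-55.5,-27.5,6.1,0,0,0.89,8.5],[-55.5,-27.5,6.1,0,0,0.89,8.5],[-55.5,-27.5,6.1,0,0,0.89,8.5],[-55.5,-27.5,6.1,0,0,0.89,8.5],[-55.5,-27.5,6.1,0,0,0.89,8.5],[-55.5,-27.5,6.1,0,0,0.89,8.5]]]'; python3 -m handwheel '[[[0,0,0,0,0,0,8.5],[0,0,0,0,0,0,8.5]]]'; python3 go.py .4424 -.3219 .2 -26.4
```

```text
time: 2.15
tool_pos: [0.4465, -0.1993, 0.2122]
tcp_rot: [2.666, 1.661, 0.001]
wrist_force: [0.9, 1.4, -0.4]
width: 0.0845
grasp_force: 0.0
time: 2.4
tool_pos: [0.4469, -0.1974, 0.2121]
tcp_rot: [-2.666, -1.66, 0.0]
wrist_force: [-0.6, -0.2, 0.6]
width: 0.085
grasp_force: 0.0
t 2.4 tcp [ 0.4469 -0.1974  0.2121] ydir -26.19 q1,6 [-0.468 -0.011]
shift cm [-11.37   5.09   1.2 ] rv [-0.0006 -0.0004  0.0037] F [-0.56 -0.24  0.62]
```

```bash
python3 -m handwheel '[[[-5.7,2.5,0.6,0,0,0,8.5],[-11.4,5.1,1.2,0,0,0,8.5],[-11.4,5.1,1.2,0,0,0,8.5],[-11.4,5.1,1.2,0,0,0,8.5]]]'; python3 - <<'E'
from h import *
c=cam('wrist');save(c,'w1')
E
```

```text
time: 2.9
tool_pos: [0.4429, -0.3214, 0.2004]
tcp_rot: [-2.666, -1.662, -0.0]
wrist_force: [1.0, 1.7, 0.5]
width: 0.0847
grasp_force: 0.0
```

View pics/w1.png

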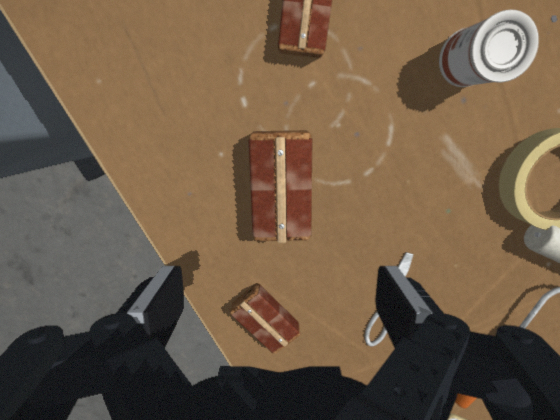

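The wrist view shows the target block's top with corners near (250,138), (311,136), (313,240) and (252,241). Next I'll compute its pose.

```bash
python3 - <<'E'
from h import *
c=np.load('w1.npz');print(c['eye'])
P=np.array([pt(c,*p,.032) for p in [(250,137),(311,135),(312.5,238),(252,241)]])
print(P.round(4),P.mean(0),[np.linalg.norm(P[i]-P[(i+1)%4]).round(4) for i in range(4)])
d=P[1]-P[0]+P[2]-P[3];print(np.degrees(np.arctan2(d[1],d[0])));d=P[2]-P[1]+P[3]-P[0];print(np.degrees(np.arctan2(d[1],d[0])))
for z in (0,.032):
  for h in ((.029,.054),(-.029,.054)):
    pass
E
python3 go.py .4424 -.3219 .008 -26.4
```

```text
[ 0.47369478 -0.25607169  0.34301112]
[[ 0.4389 -0.265   0.032 ]
 [ 0.4901 -0.2881  0.032 ]
 [ 0.4493 -0.3812  0.032 ]
 [ 0.393  -0.3572  0.032 ]] [ 0.44281182 -0.32285771  0.032     ] [np.float64(0.0562), np.float64(0.1017), np.float64(0.0612), np.float64(0.103)]
-23.62743123608219
-115.07335889836435
t 2.95 tcp [ 0.4429 -0.3212  0.2006] ydir -26.08 q1,6 [-0.674 -0.219]
shift cm [-0.09 -0.02 19.26] rv [ 0.0003 -0.0002  0.0056] F [-1.1  -0.18  0.01]
```

```bash
python3 -m handwheel '[[[0,0,6,0,0,-0.014,8.5],[0,0,12,0,0,-0.014,8.5],[0,0,16,0,0,-0.014,8.5],[0,0,18,0,0,-0.014,8.5],[0,0,19.4,0,0,-0.014,8.5],[0,0,19.4,0,0,-0.014,8.5]]]'; python3 -m handwheel '[[[0,0,0,0,0,0,4],[0,0,0,0,0,0,4],[0,0,0,0,0,0,4],[0,0,0,0,0,0,4],[0,0,0,0,0,0,4],[0,0,0,0,0,0,4]]]' 30; python3 go.py .4424 -.3219 .25 -26.4
```

```text
time: 3.7
tool_pos: [0.4426, -0.3226, 0.0067]
tcp_rot: [2.654, 1.68, 0.0]
wrist_force: [0.1, -0.4, -0.5]
width: 0.0853
grasp_force: 0.0
time: 4.45
tool_pos: [0.4428, -0.3233, 0.0077]
tcp_rot: [2.654, 1.678, 0.001]
wrist_force: [-1.1, 2.0, 7.1]
width: 0.0574
grasp_force: 32.4
t 4.45 tcp [ 0.4428 -0.3233  0.0077] ydir -25.39 q1,6 [-0.677 -0.234]
shift cm [  0.1   -0.05 -24.23] rv [0.0019 0.0003 0.0176] F [-1.09  1.96  7.14]
```

```bash
python3 -m handwheel '[[[0,0,-5,0,0,0,4],[0,0,-10,0,0,0,4],[0,0,-16,0,0,0,4],[0,0,-18,0,0,0,4],[0,0,-18,0,0,0,4]]]'; python3 go.py .4604 .0831 .19 -81.3
```

```text
time: 5.08
tool_pos: [0.4426, -0.3231, 0.1875]
tcp_rot: [2.653, 1.678, 0.001]
wrist_force: [0.3, -0.0, -1.9]
width: 0.0573
grasp_force: 33.7
t 5.075 tcp [ 0.4426 -0.3231  0.1875] ydir -25.39 q1,6 [-0.677 -0.234]
shift cm [ 37.46 -15.8   -0.31] rv [ 2.400e-03 -6.000e-04  9.758e-01] F [ 0.27 -0.   -1.86]
```

```bash
python3 -m handwheel '[[[37.5,-15.8,-0.3,0,0,0.976,4],[37.5,-15.8,-0.3,0,0,0.976,4],[37.5,-15.8,-0.3,0,0,0.976,4],[37.5,-15.8,-0.3,0,0,0.976,4],[37.5,-15.8,-0.3,0,0,0.976,4],[37.5,-15.8,-0.3,0,0,0.976,4],[37.5,-15.8,-0.3,0,0,0.976,4],[37.5,-15.8,-0.3,0,0,0.976,4]]]'; python3 -m handwheel '[[[0,0,0,0,0,0,4],[0,0,0,0,0,0,4]]]';python3 go.py .4604 .0831 .19 -81.3;  python3 - <<'E'
from h import *
c=cam('wrist');save(c,'w2')
E
```

```text
time: 6.08
tool_pos: [0.4593, 0.0872, 0.1869]
tcp_rot: [-3.131, -0.247, 0.005]
wrist_force: [-0.9, -0.7, -2.1]
width: 0.0573
grasp_force: 33.6
time: 6.32
tool_pos: [0.4601, 0.0826, 0.1884]
tcp_rot: [3.133, 0.236, -0.002]
wrist_force: [0.7, -0.1, -1.0]
width: 0.0575
grasp_force: 33.6
t 6.325 tcp [0.4601 0.0826 0.1884] ydir -81.4 q1,6 [0.123 1.544]
shift cm [ 0.03 -0.05 -0.16] rv [ 0.0001  0.0012 -0.0017] F [ 0.68 -0.1  -1.05]
```

View pics/w2.png

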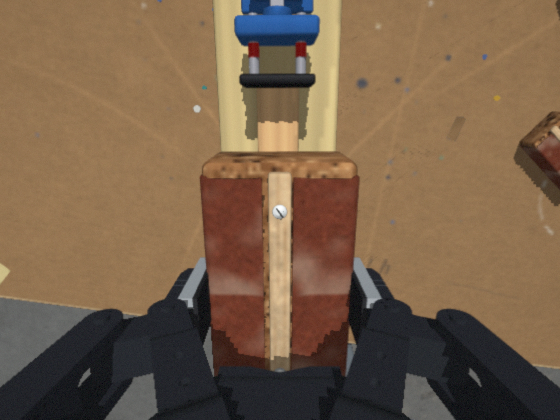

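The wrist view shows the block held straight in line with the clamp. The pad's top edge runs (241,81)-(315,80), and the board edges run (215,0)-(222,150) and (341,0)-(336,150).

```bash
python3 - <<'E'
from h import *
c=np.load('w2.npz')
o=np.array([.54936,.09665]);a=-2.9901;u=np.array([np.cos(a),np.sin(a)]);v=np.array([-u[1],u[0]])
def f(n,p,z):
    P=pt(c,*p,z);d=P[:2]-o;print(n,P.round(4),'clamp',(d@u).round(4),(d@v).round(4))
for n,p,z in [('bl',(215,0),.016),('bl',(222,150),.016),('br',(341,0),.016),('br',(336,150),.016),('padL',(241,75),.073),('padR',(315,74),.073),('padR front',(278,86),.073),('jawbar',(236,43),.08),('jawbar',(320,43),.08),('restL',(258,145),.036),('restR',(298,145),.036),('blk far L',(203,176),.19+.026),('blkR',(357,176),.216)]: f(n,p,z)
E
```

```text
bl [0.6107 0.1599 0.016 ] clamp -0.0702 -0.0532
bl [0.4873 0.1414 0.016 ] clamp 0.0546 -0.0536
br [0.6265 0.0554 0.016 ] clamp -0.0701 0.0524
br [0.5034 0.0349 0.016 ] clamp 0.0548 0.0541
padL [0.5512 0.1245 0.073 ] clamp -0.006 -0.0273
padR [0.5599 0.0714 0.073 ] clamp -0.0066 0.0265
padR front [0.5477 0.0968 0.073 ] clamp 0.0016 -0.0004
jawbar [0.5706 0.1295 0.08  ] clamp -0.0259 -0.0293
jawbar [0.5793 0.0722 0.08  ] clamp -0.0259 0.0287
restL [0.4991 0.1074 0.036 ] clamp 0.048 -0.0182
restR [0.5044 0.0726 0.036 ] clamp 0.0481 0.017
blk far L [0.5051 0.1167 0.216 ] clamp 0.0407 -0.0265
blkR [0.5132 0.0629 0.216 ] clamp 0.0408 0.0279
```

Clamp pose confirmed. Now I'll lower the block.

```bash
python3 -m handwheel '[[[0,-0.05,5,0,0,0,4],[0,-0.05,9.5,0,0,0,4],[0,-0.05,12.5,0,0,0,4],[0,-0.05,13.9,0,0,0,4],[0,-0.05,14.2,0,0,0,4],[0,-0.05,14.2,0,0,0,4]]]'; python3 -m handwheel '[[[0,0,0.15,0,0,0,4],[0,0,0.25,0,0,0,4],[0,0,0.25,0,0,0,4]]]';python3 go.py .4446 .0806 .044 -81.3
```

```text
time: 7.12
tool_pos: [0.4608, 0.084, 0.0483]
tcp_rot: [-3.133, -0.238, -0.002]
wrist_force: [-0.6, 0.7, -0.9]
width: 0.0575
grasp_force: 33.6
time: 7.5
tool_pos: [0.4602, 0.0843, 0.045]
tcp_rot: [-3.133, -0.238, -0.0]
wrist_force: [0.4, -0.7, -1.1]
width: 0.0574
grasp_force: 33.6
t 7.5 tcp [0.4602 0.0843 0.045 ] ydir -81.3 q1,6 [0.127 1.545]
shift cm [-1.6   0.12  0.1 ] rv [ 0.     -0.0003  0.    ] F [ 0.36 -0.66 -1.13]
```

```bash
python3 -m handwheel '[[[0,0.05,0.1,0,0,0,4],[0,0.05,0.15,0,0,0,4],[0,0.05,0.15,0,0,0,4]]]'; python3 -m handwheel '[[[-0.4,0,0,0,0,0,4],[-0.8,0,0,0,0,0,4],[-1.1,0,0,0,0,0,4],[-1.1,0,0,0,0,0,4]]]'
```

```text
time: 7.88
tool_pos: [0.4603, 0.0837, 0.0437]
tcp_rot: [3.132, 0.238, 0.0]
wrist_force: [-3.1, -0.7, 5.0]
width: 0.0573
grasp_force: 34.3
time: 8.38
tool_pos: [0.4492, 0.082, 0.0437]
tcp_rot: [3.133, 0.238, 0.001]
wrist_force: [-1.4, -0.7, 9.0]
width: 0.0571
grasp_force: 34.7
```

```bash
python3 -m handwheel '[[[-0.15,0,-0.03,0,0,0,4],[-0.3,0,-0.03,0,0,0,4],[-0.3,0,-0.03,0,0,0,4]]]'; python3 -m handwheel '[[[-0.15,0,0,0,0,0,4],[-0.15,0,0,0,0,0,4]]]';  python3 -m handwheel '[[[-0.15,0,0,0,0,0,4],[-0.15,0,0,0,0,0,4]]]'
```

```text
time: 8.75
tool_pos: [0.4463, 0.0816, 0.0437]
tcp_rot: [3.133, 0.238, -0.0]
wrist_force: [0.0, 0.8, 6.0]
width: 0.0573
grasp_force: 34.5
time: 9.0
tool_pos: [0.4449, 0.0814, 0.0437]
tcp_rot: [3.133, 0.238, 0.0]
wrist_force: [2.6, 0.5, 6.0]
width: 0.0574
grasp_force: 34.5
time: 9.25
tool_pos: [0.4448, 0.0814, 0.044]
tcp_rot: [-3.132, -0.238, -0.006]
wrist_force: [17.1, 2.7, -3.3]
width: 0.0575
grasp_force: 33.4
```

The block stopped firmly against the jaw (17 N). Releasing it now and lifting away.

```bash
python3 -m handwheel '[[[0.05,0,0,0,0,0,8.5],[0.05,0,0,0,0,0,8.5],[0.05,0,0,0,0,0,8.5],[0.05,0,0,0,0,0,8.5]]]'; python3 -m handwheel '[[[0,0,-2,0,0,0,8.5],[0,0,-6,0,0,0,8.5],[0,0,-12,0,0,0,8.5],[0,0,-16,0,0,0,8.5],[0,0,-16,0,0,0,8.5]]]'; python3 - <<'E'
from h import *
c=cam('wrist');save(c,'w3')
E
python3 go.py .6976 .1193 .2 8.68
```

```text
time: 9.75
tool_pos: [0.4438, 0.0812, 0.0435]
tcp_rot: [-3.133, -0.238, 0.001]
wrist_force: [0.8, -0.7, 0.1]
width: 0.085
grasp_force: 0.0
time: 10.38
tool_pos: [0.4449, 0.0813, 0.2068]
tcp_rot: [-3.132, -0.238, -0.008]
wrist_force: [0.3, 0.1, -0.2]
width: 0.0848
grasp_force: 0.0
t 10.425 tcp [0.4443 0.0813 0.2045] ydir -81.31 q1,6 [0.124 1.543]
shift cm [25.62  0.07  0.5 ] rv [ 1.6000e-03 -1.5000e-03 -1.5705e+00] F [ 0.49  0.79 -0.92]
```

View pics/w3.png

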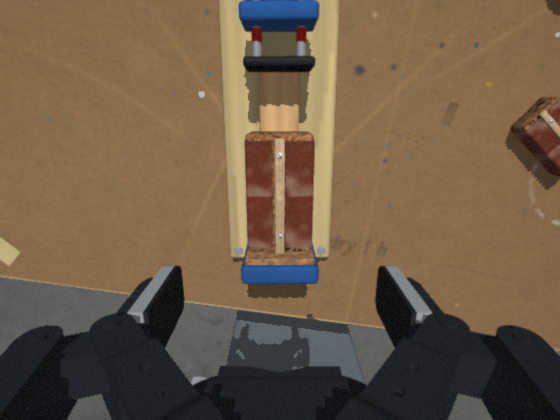

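The block sits square, home against the cork jaw, and released; its near end is at row 252, at the cork. Next is the trigger.

```bash
python3 -m handwheel '[[[5,0,0,0,0,-1.571,8.5],[10,0,0,0,0,-1.571,8.5],[15,0,0,0,0,-1.571,8.5],[20,0,0,0,0,-1.571,8.5],[25.6,0.1,0.5,0,0,-1.571,8.5],[25.6,0.1,0.5,0,0,-1.571,8.5],[25.6,0.1,0.5,0,0,-1.571,8.5],[25.6,0.1,0.5,0,0,-1.571,8.5]]]' 50; python3 go.py .6976 .1193 .2 8.68
```

```text
time: 11.42
tool_pos: [0.6967, 0.1189, 0.1961]
tcp_rot: [-2.121, -2.315, 0.004]
wrist_force: [0.2, 0.4, -0.8]
width: 0.085
grasp_force: 0.0
t 11.425 tcp [0.6967 0.1189 0.1961] ydir 4.99 q1,6 [0.133 0.046]
shift cm [ 0.03  0.09 -0.39] rv [-0.0031  0.     -0.0643] F [ 0.15  0.44 -0.78]
```

```bash
python3 -m handwheel '[[[0,0.1,0,0,0,-0.064,8.5],[0,0.1,5,0,0,-0.064,8.5],[0,0.1,8.5,0,0,-0.064,8.5],[0,0.1,9.9,0,0,-0.064,8.5],[0,0.1,9.9,0,0,-0.064,8.5]]]' 50; python3 -m handwheel '[[[0,0,0,0,0,0,0.5],[0,0,0,0,0,0,0.5],[0,0,0,0,0,0,0.5],[0,0,0,0,0,0,0.5],[0,0,0,0,0,0,0.5],[0,0,0,0,0,0,0.5],[0,0,0,0,0,0,0.5],[0,0,0,0,0,0,0.5]]]' 50;python3 go.py .6976 .1193 .097 8.68
```

```text
time: 12.05
tool_pos: [0.6977, 0.1189, 0.0985]
tcp_rot: [-2.054, -2.376, 0.002]
wrist_force: [0.3, -0.3, 0.9]
width: 0.0853
grasp_force: 0.0
time: 13.05
tool_pos: [0.6985, 0.1191, 0.1001]
tcp_rot: [2.054, 2.376, 0.001]
wrist_force: [2.9, -0.0, 4.9]
width: 0.0137
grasp_force: 49.2
t 13.05 tcp [0.6985 0.1191 0.1001] ydir 8.32 q1,6 [ 0.133 -0.012]
shift cm [ 0.04 -0.08  0.31] rv [ 0.0011  0.0001 -0.0064] F [ 2.89 -0.02  4.89]
```

Gripped (13.7 mm). First stroke forward.

```bash
python3 -m handwheel '[[[0,-0.5,0,0,0,0,0.5],[0,-1,0,0,0,0,0.5],[0,-1.5,0,0,0,0,0.5],[0,-1.8,0,0,0,0,0.5],[0,-1.8,0,0,0,0,0.5]]]'; python3 -m handwheel '[[[0,0.5,0,0,0,0,0.5],[0,1,0,0,0,0,0.5],[0,1.5,0,0,0,0,0.5],[0,1.8,0,0,0,0,0.5],[0,1.8,0,0,0,0,0.5]]]'; python3 go.py .6976 .1193 .1 8.68
```

```text
time: 13.68
tool_pos: [0.6806, 0.1163, 0.1002]
tcp_rot: [2.054, 2.376, 0.001]
wrist_force: [3.4, -1.5, 6.7]
width: 0.0137
grasp_force: 49.4
time: 14.3
tool_pos: [0.6985, 0.119, 0.1001]
tcp_rot: [2.054, 2.376, 0.001]
wrist_force: [1.1, -0.0, 6.6]
width: 0.0136
grasp_force: 49.6
t 14.3 tcp [0.6985 0.119  0.1001] ydir 8.31 q1,6 [ 0.133 -0.012]
shift cm [ 0.04 -0.09  0.01] rv [ 0.0007  0.     -0.0065] F [ 1.14 -0.03  6.56]
```

```bash
python3 -m handwheel '[[[0,-0.5,0,0,0,0,0.5],[0,-1,0,0,0,0,0.5],[0,-1.5,0,0,0,0,0.5],[0,-1.8,0,0,0,0,0.5],[0,-1.8,0,0,0,0,0.5]]]'; python3 -m handwheel '[[[0,0.5,0,0,0,0,0.5],[0,1,0,0,0,0,0.5],[0,1.5,0,0,0,0,0.5],[0,1.8,0,0,0,0,0.5],[0,1.8,0,0,0,0,0.5]]]'; python3 - <<'E'
from h import *
a=cam('wrist');save(a,'w4');s=cam('side');save(s,'s4');t=cam('top');save(t,'t4')
i=cv2.resize(s['image'][130:210,210:350],None,fx=4,fy=4,interpolation=cv2.INTER_CUBIC)
w=cv2.resize(a['image'],(400,300)) ; tt=cv2.resize(t['image'][140:300,140:240],None,fx=2.4,fy=2.4)[:300]
o=np.zeros((600,800,3),np.uint8);o[:300,:400]=w;o[:tt.shape[0],420:420+tt.shape[1]][:300]=tt[:300];i=i[:290];o[305:305+i.shape[0],:i.shape[1]]=i[:295]
cv2.imwrite('pics/m4.png',o)
E
```

```text
time: 14.92
tool_pos: [0.6806, 0.1163, 0.1002]
tcp_rot: [2.054, 2.376, 0.001]
wrist_force: [4.4, -2.0, 6.1]
width: 0.0134
grasp_force: 49.4
time: 15.55
tool_pos: [0.6985, 0.1191, 0.1001]
tcp_rot: [2.054, 2.376, 0.001]
wrist_force: [1.5, -0.4, 7.7]
width: 0.0133
grasp_force: 49.6
```

View pics/m4.png

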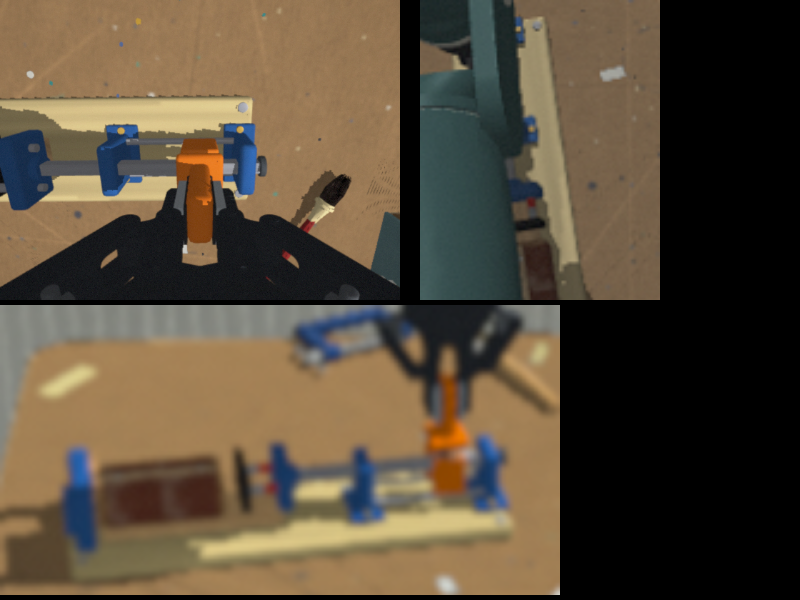

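Wrist, side and top views after two strokes: the jaw has advanced, with the pad at side-crop x≈238 and the block end at ≈222, leaving a gap of about 14-16 mm. The third stroke goes in stages, with force readings.

```bash
for i in 1; do python3 -m handwheel '[[[0,-0.4,0,0,0,0,0.5],[0,-0.8,0,0,0,0,0.5],[0,-1.1,0,0,0,0,0.5],[0,-1.1,0,0,0,0,0.5]]]' | grep -E 'pos|wrist'; python3 -m handwheel '[[[0,-0.2,0,0,0,0,0.5],[0,-0.2,0,0,0,0,0.5]]]'| grep -E 'pos|wrist'; python3 -m handwheel '[[[0,-0.2,0,0,0,0,0.5],[0,-0.2,0,0,0,0,0.5]]]'| grep -E 'pos|wrist'; python3 -m handwheel '[[[0,-0.2,0,0,0,0,0.5],[0,-0.2,0,0,0,0,0.5]]]'| grep -E 'pos|wrist'; python3 -m handwheel '[[[0,-0.1,0,0,0,0,0.5],[0,-0.1,0,0,0,0,0.5]]]'| grep -E 'pos|wrist'; done
```

```text
tool_pos: [0.6875, 0.1174, 0.1002]
wrist_force: [3.2, -0.8, 6.4]
tool_pos: [0.6856, 0.117, 0.1002]
wrist_force: [4.1, -0.4, 5.5]
tool_pos: [0.6836, 0.1167, 0.1002]
wrist_force: [2.8, -1.4, 6.2]
tool_pos: [0.6817, 0.1164, 0.1002]
wrist_force: [5.0, -0.6, 6.7]
tool_pos: [0.6808, 0.1163, 0.1002]
wrist_force: [5.4, -0.4, 5.8]
```

```bash
python3 -m handwheel '[[[0,0.5,0,0,0,0,0.5],[0,1,0,0,0,0,0.5],[0,1.5,0,0,0,0,0.5],[0,1.8,0,0,0,0,0.5],[0,1.8,0,0,0,0,0.5]]]' | grep -E 'pos|wrist';python3 -m handwheel '[[[0,-0.2,0,0,0,0,0.5],[0,-0.2,0,0,0,0,0.5]]]'| grep -E 'pos|wrist'; python3 -m handwheel '[[[0,-0.2,0,0,0,0,0.5],[0,-0.2,0,0,0,0,0.5]]]'| grep -E 'pos|wrist'; python3 -m handwheel '[[[0,-0.2,0,0,0,0,0.5],[0,-0.2,0,0,0,0,0.5]]]'| grep -E 'pos|wrist'; python3 -m handwheel '[[[0,-0.1,0,0,0,0,0.5],[0,-0.1,0,0,0,0,0.5]]]'| grep -E 'pos|wrist'; python3 -m handwheel '[[[0,-0.1,0,0,0,0,0.5],[0,-0.1,0,0,0,0,0.5]]]'| grep -E 'pos|wrist'; python3 - <<'E'
from h import *
s=cam('side');save(s,'s5');a=cam('wrist');save(a,'w5')
i=cv2.resize(s['image'][155:200,220:320],None,fx=8,fy=8,interpolation=cv2.INTER_CUBIC)
w=a['image'][60:300,:]
o=np.zeros((600,800,3),np.uint8);o[:i.shape[0],:i.shape[1]]=i;o[360:,:560]=w
cv2.imwrite('pics/m5.png',o);print(get_obs()['wrist_force'])
E
```

```text
tool_pos: [0.6985, 0.1191, 0.1001]
wrist_force: [2.6, -0.0, 7.3]
tool_pos: [0.6966, 0.1188, 0.1002]
wrist_force: [4.3, 0.3, 4.9]
tool_pos: [0.6947, 0.1185, 0.1002]
wrist_force: [5.6, 0.5, 6.0]
tool_pos: [0.6928, 0.1182, 0.1002]
wrist_force: [6.7, 0.4, 5.6]
tool_pos: [0.6919, 0.118, 0.1002]
wrist_force: [6.7, -0.1, 5.4]
tool_pos: [0.691, 0.1179, 0.1003]
wrist_force: [7.0, 0.9, 5.4]
[ 7.66844189 -0.0113588   5.23492007]
```

View pics/m5.png

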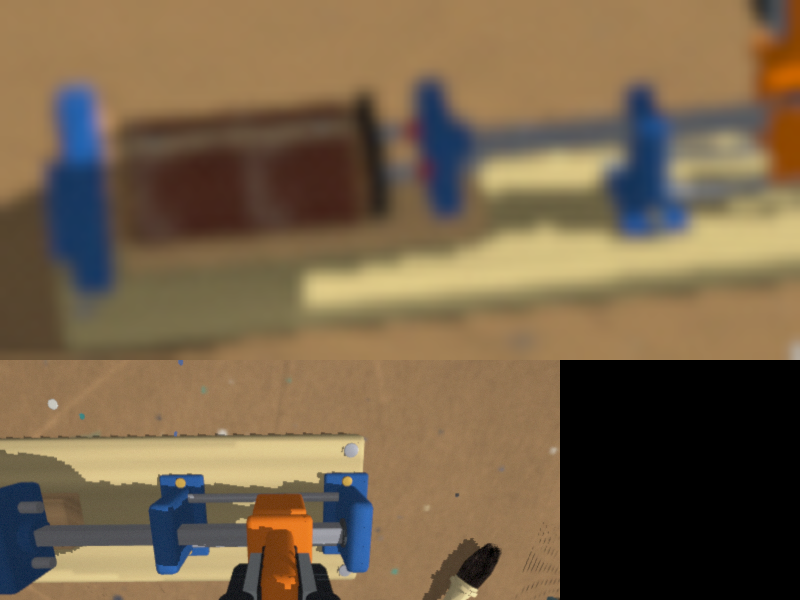

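The pad touches the block and some red still shows beside the jaw (lower pin at crop (425,170)). I'll measure how far the pad is pushed in from the change in pad-to-jaw separation in the side images, using s4 as the free reference.

```bash
cat > d.py <<'E'
from h import *
import sys
o=np.array([.54936,.09665]);a=-2.9901;u=np.array([np.cos(a),np.sin(a)])
def meas(n):
    c=np.load(n+'.npz');I=cv2.imread(f'pics/{n}.png')[155:183].astype(int);I[:,:220]=120;I[:,320:]=120
    b,g,r=I[...,0],I[...,1],I[...,2]
    # jaw: first blue cluster between fixed jaw and bracket; pad: black
    blue=np.clip(b-r-15,0,None)*1.; dark=np.clip(70-I.max(2),0,None)*1.
    red=np.clip(r-np.maximum(g,b)-45,0,None)
    return c,blue,dark,red
if __name__=='__main__':
  for n in sys.argv[1:]:
    c,blue,dark,red=meas(n)
    print(n,'blue',[(i,int(v)) for i,v in enumerate(blue.sum(0)) if v>40 and 245<i<300]);print(' dark',[(i,int(v)) for i,v in enumerate(dark.sum(0)) if v>40 and 245<i<300])
    print(' px/mm',proj(c,[[*(o+.03*u),.06],[*(o+.04*u),.06]]))
E
python3 d.py s4 s5
```

```text
s4 blue [(278, 69), (279, 367), (280, 604), (281, 586), (282, 387), (283, 140), (284, 46), (297, 166), (298, 364), (299, 711)]
 dark [(270, 250), (271, 233)]
 px/mm [[270.16463744 172.93562766]
 [267.33708654 173.19261807]]
s5 blue [(273, 283), (274, 548), (275, 613), (276, 487), (277, 205), (278, 81), (297, 166), (298, 366), (299, 712)]
 dark [(265, 126), (266, 232), (267, 161)]
 px/mm [[270.16463744 172.93562766]
 [267.33708654 173.19261807]]
```

```bash
python3 -m handwheel '[[[0,-0.1,0,0,0,0,0.5],[0,-0.2,0,0,0,0,0.5],[0,-0.2,0,0,0,0,0.5]]]'| grep -E 'pos|wrist'; python3 - <<'E'
from h import *
save(cam('side'),'s6')
E
python3 d.py s6
```

```text
tool_pos: [0.689, 0.1176, 0.1002]
wrist_force: [6.9, -0.4, 5.4]
s6 blue [(273, 341), (274, 590), (275, 598), (276, 431), (277, 177), (278, 69), (297, 165), (298, 362), (299, 710)]
 dark [(265, 127), (266, 235), (267, 166)]
 px/mm [[270.16463744 172.93562766]
 [267.33708654 173.19261807]]
```

```bash
python3 -m handwheel '[[[0,-0.1,0,0,0,0,0.5],[0,-0.2,0,0,0,0,0.5],[0,-0.2,0,0,0,0,0.5]]]'| grep -E 'pos|wrist|width|gra'; cat > e.py <<'E'
from h import *
import sys
save(cam('side'),sys.argv[1])
for n in sys.argv[2:]+[sys.argv[1]]:
    I=cv2.imread(f'pics/{n}.png').astype(int);b,g,r=[I[...,k] for k in range(3)]
    def cen(w,x0,x1,y0,y1):
        w=w[y0:y1,x0:x1]*1.;return round((w.sum(0)*np.arange(x0,x1)).sum()/w.sum(),2)
    blue=np.clip(b-r-15,0,None);dark=np.clip(70-I.max(2),0,None);org=np.clip(r-b-110,0,None);red=np.clip(r-np.maximum(g,b)-30,0,None)
    j=cen(blue,262,290,155,183);p=cen(dark,258,276,160,183)
    print(n,'jaw',j,'pad',p,'defl mm',round((10.18-(j-p))/.283,2),'trig lower',cen(org,300,345,160,182),'upper',cen(org,300,345,140,160),'red',red[168:182,int(p)+1:int(j)+1].sum())
print(get_obs()['wrist_force'].round(2))
E
python3 e.py s7 s4 s5 s6
```

```text
tool_pos: [0.6871, 0.1173, 0.1003]
wrist_force: [8.9, -0.9, 4.0]
width: 0.0134
grasp_force: 49.3
s4 jaw 280.67 pad 268.99 defl mm -5.3 trig lower 321.91 upper 322.21 red 351
s5 jaw 275.02 pad 265.15 defl mm 1.1 trig lower 320.05 upper 320.03 red 58
s6 jaw 274.84 pad 265.21 defl mm 1.94 trig lower 319.62 upper 319.46 red 19
s7 jaw 274.55 pad 265.19 defl mm 2.9 trig lower 318.92 upper 318.86 red 12
[7.86 0.57 4.62]
```

```bash
cat > f.py <<'E'
from h import *
import sys
if len(sys.argv)>2: save(cam('wrist'),sys.argv[2])
for n in sys.argv[1].split(','):
    I=cv2.imread(f'pics/{n}.png')
    print(n)
    for row in (170,171,172,175,176,177): print(row,' '.join('%d,%d,%d'%tuple(I[row,k][::-1]) for k in range(264,282)))
E
python3 f.py s5,s7 w7; python3 - <<'E'
import cv2
for n in ('w4','w5','w7'):
    I=cv2.imread(f'pics/{n}.png').astype(int);b=I[...,0]-I[...,2]>40
    print(n,[(r,[int(x) for x in (b[r,:140]).nonzero()[0][[0,-1]]]) for r in (190,200,210,250,260) if b[r,:140].any()])
E
```

```text
s5
170 67,53,39 44,35,27 55,46,36 94,79,64 120,101,84 128,105,86 127,94,76 108,70,67 72,55,77 37,52,88 24,54,92 34,57,92 57,67,91 82,80,92 107,95,92 129,109,90 138,114,89 138,114,88
171 73,56,39 49,37,28 43,38,34 70,65,61 97,89,84 111,95,88 116,83,73 106,62,63 74,51,76 40,52,87 24,54,92 25,55,93 32,57,92 46,62,93 72,76,94 98,92,92 110,99,91 109,99,91
172 75,54,37 55,40,29 39,33,31 64,59,54 99,87,77 122,100,84 128,95,75 113,77,70 77,61,78 40,53,88 25,55,93 23,55,96 24,55,95 30,57,95 52,66,94 78,82,94 89,88,92 91,90,93
175 75,50,32 66,46,29 46,35,26 56,49,41 92,79,67 117,101,87 124,107,92 118,96,85 102,73,72 75,50,73 47,51,86 29,55,95 33,59,96 56,70,95 81,85,96 110,107,101 144,135,109 170,156,115
176 77,49,32 70,48,31 49,36,28 48,44,41 76,72,70 97,91,88 104,97,92 106,89,85 101,66,67 81,49,69 50,50,85 30,55,94 38,60,94 67,74,92 96,92,90 132,122,100 174,159,116 200,183,127
177 79,51,33 75,52,33 54,40,30 44,40,37 69,64,60 94,86,78 106,94,84 107,90,78 100,73,68 77,58,75 45,52,87 29,56,95 40,60,93 72,74,86 105,94,81 141,124,91 181,163,113 206,187,127
s7
170 66,51,36 44,35,27 55,45,36 93,78,
[... 571 characters left out ...]
78 57,54,85 32,54,93 27,56,96 45,65,96 71,79,96 88,90,97 110,107,100 143,134,109 170,156,115
176 77,50,32 70,48,31 50,38,28 48,44,42 76,72,69 98,92,89 102,96,92 100,87,85 90,66,76 65,54,83 36,54,93 27,56,94 52,66,94 83,83,91 104,97,90 133,122,99 175,159,116 201,182,127
177 78,50,32 75,52,34 54,40,30 45,41,38 70,65,61 95,87,78 105,94,83 104,88,79 90,71,75 62,58,84 34,55,93 29,57,95 53,65,92 87,81,83 112,97,79 144,127,91 186,167,115 209,189,129
w4 [(190, [15, 59]), (200, [0, 61]), (210, [0, 139]), (250, [5, 71]), (260, [8, 72])]
w5 [(190, [0, 39]), (200, [0, 41]), (210, [0, 17]), (250, [0, 52]), (260, [0, 30])]
w7 [(190, [0, 42]), (200, [0, 44]), (210, [0, 20]), (250, [0, 55]), (260, [0, 34])]
```

Side-image motion (6.6 mm) and force rise (~4.8 N, 6.9 mm) agree that the pad is in about 6.7 mm, so I continue gently.

```bash
python3 -m handwheel '[[[0,-0.1,0,0,0,0,0.5],[0,-0.2,0,0,0,0,0.5],[0,-0.2,0,0,0,0,0.5]]]'| grep -E 'pos|wrist'; python3 -m handwheel '[[[0,-0.1,0,0,0,0,0.5],[0,-0.2,0,0,0,0,0.5],[0,-0.2,0,0,0,0,0.5]]]'| grep -E 'pos|wrist'; python3 e.py s8 s7;python3 f.py s8 w8; python3 - <<'E'
import cv2
for n in ('w7','w8'):
    I=cv2.imread(f'pics/{n}.png').astype(int);b=I[...,0]-I[...,2]>40
    print(n,[(r,[int(x) for x in (b[r,:140]).nonzero()[0][[0,-1]]]) for r in (190,200,210,250,260) if b[r,:140].any()])
E
```

```text
tool_pos: [0.6853, 0.117, 0.1003]
wrist_force: [9.3, -0.4, 4.9]
tool_pos: [0.6834, 0.1167, 0.1003]
wrist_force: [10.6, 0.1, 3.4]
s7 jaw 274.55 pad 265.19 defl mm 2.9 trig lower 318.92 upper 318.86 red 12
s8 jaw 273.46 pad 265.14 defl mm 6.57 trig lower 317.92 upper 317.71 red 5
[11.7  -0.08  4.02]
s8
170 66,52,37 43,33,26 55,45,36 94,78,63 118,101,84 116,102,91 87,83,90 47,62,89 25,53,90 26,54,91 50,63,91 77,76,91 94,87,91 106,97,93 119,105,93 133,112,90 138,114,88 138,114,89
171 73,55,39 50,39,28 43,38,35 70,64,60 96,89,85 100,94,92 78,80,91 46,62,88 27,55,91 22,54,92 28,55,92 41,59,92 56,68,94 76,81,95 94,92,95 107,98,92 110,99,90 109,99,90
172 75,53,36 55,40,29 38,33,31 63,58,54 99,87,78 109,97,88 87,83,88 52,64,88 29,56,92 23,55,94 23,56,95 26,56,95 38,61,95 59,72,94 80,85,94 89,89,93 91,91,92 91,91,93
175 75,49,32 67,47,31 46,34,26 56,48,41 92,79,68 109,97,86 100,94,92 74,79,93 48,65,94 28,57,95 27,57,96 46,65,97 71,79,97 85,88,96 94,95,97 112,109,101 143,134,108 170,156,115
176 76,49,31 70,48,30 49,37,27 47,44,42 75,71,68 95,90,88 95,92,93 79,83,94 54,69,95 30,58,96 28,57,96 52,66,95 83,83,91 99,92,88 109,100,90 133,123,99 175,160,116 201,183,127
177 79,51,34 76,53,35 53,40,29 44,40,38 70,66,62 94,86,79 99,91,84 83,82,87 55,67,91 31,57,95 29,58,97 54,65,93 88,82,84 108,93,77 118,101,78 145,128,92 187,168,116 208,188,128
w7 [(190, [0, 42]), (200, [0, 44]), (210, [0, 20]), (250, [0, 55]), (260, [0, 34])]
w8 [(190, [0, 42]), (200, [0, 44]), (210, [0, 21]), (250, [0, 55]), (260, [0, 34])]
```

The pad is in about 10.5 mm, force is 11 N and no red pixels remain. I'll hold, then take one last look.

```bash
python3 -m handwheel '[[[0,0,0,0,0,0,0.5],[0,0,0,0,0,0,0.5],[0,0,0,0,0,0,0.5],[0,0,0,0,0,0,0.5],[0,0,0,0,0,0,0.5],[0,0,0,0,0,0,0.5],[0,0,0,0,0,0,0.5],[0,0,0,0,0,0,0.5]]]'; python3 e.py s9 s8; python3 -c "
import cv2
i=cv2.imread('pics/s9.png');cv2.imwrite('pics/f.png',cv2.resize(i[150:205,220:320],None,fx=8,fy=8,interpolation=cv2.INTER_CUBIC))"
```

```text
time: 21.92
tool_pos: [0.6834, 0.1167, 0.1003]
tcp_rot: [2.053, 2.375, 0.003]
wrist_force: [11.3, 0.1, 3.6]
width: 0.0133
grasp_force: 49.3
s8 jaw 273.46 pad 265.14 defl mm 6.57 trig lower 317.92 upper 317.71 red 5
s9 jaw 273.45 pad 265.15 defl mm 6.64 trig lower 317.92 upper 317.71 red 5
[9.96 1.09 4.19]
```

View pics/f.png

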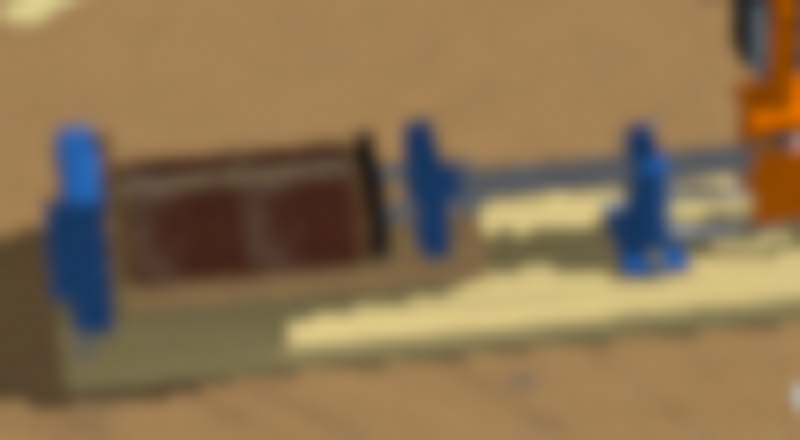

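The pad presses on the block end at (368,195). Only steel shows up to the jaw at (410,190), the red is gone, and a clear gap remains. It is steady, so I'm handing in.

```bash
python3 -c "
from plant import job_done
print(job_done())"
```

```text
the job is handed in; nothing more can be done
None
```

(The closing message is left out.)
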